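# Check a nylon spacer on the go / no-go gap gauges and file it

### The job

Check the white spacer tube on the two steel gap gauges: keeping it upright and low between the jaws, slide it in at the flared mouth of the go gauge (the one with long jaws) and right through until it is clear of the far end, then push it into the flared mouth of the no-go gauge (short jaws) until it is stopped centred against both jaws, and keep up a light but definite push there for a second to prove it will not pass. Be gentle: never push hard on either gauge. Then stand the spacer upright on the floor of the open drawer, let go, and leave the socket, hex keys and pipe clamp where they are.

Things in the scene. Friction and masses are not known exactly. Their poses are not given: they have to be found in the camera images.
- spacer: White nylon spacer tube standing upright: 24 mm outside diameter, 80 mm tall, about 40 g, solid enough to grip anywhere. Origin at the centre of its foot, z along the tube. Grip it with the fingertips 37 mm or more above its foot so that they pass over the jaws, and carry its foot 0 to 10 mm above the surface between them.
- go_gauge: Go gauge, fixed, the LONG steel jaws (50 mm; 30 high, each 22 wide); gap 25.5 mm. Origin: on the surface, middle of its foot; x = pushing direction along the gap, z up. Gap from x = -18 to +22 mm, 45 degree flare to 45.5 wide at x = -28; no floor. The jaws are clamped up to 5 mm to either side (y) of the origin, not measured: feel for it. Rigid; keep pushes under 15 N.
- nogo_gauge: No-go gauge, fixed, the SHORT steel jaws (20 mm; 30 high, each 22 wide); gap 20 mm, centred at y = 0. Origin and axes as the go gauge; no floor. 45 degree flare, mouth 32 mm. A spacer is stopped with its centre at about x = -12.6 mm, plus or minus 16: the jaws are clamped anywhere along x, not measured: feel for it. Rigid; push 5 to 10 N, over 15 N is too hard.
- bin_cabinet: Blue steel parts bin cabinet, fixed: 170 deep (x), 258 wide (y), 128 mm high, two columns by two rows of translucent drawers. Origin on the work surface at the middle of its front face; x points into the cabinet, the drawers open towards -x.
- drawer (a joint): How far the upper drawer of the +y column is pulled out, in m (0 shut, up to 0.135). It is already open.
- drawer_floor (a point): Point on the open drawer's inner floor, on its centre line, 60 mm behind the outer face of its front; axes as the cabinet's. Translucent drawer, inside 112 mm wide (y), 154 long, walls 37 high and 3 thick; floor 70.5 mm above the work surface. The drawer stands out of the cabinet from 57 mm before this point to (opening - 60 mm) behind it.
- socket: Chrome socket, 28 mm across, 36 mm high, standing. Origin at the centre of its foot. Bystander.
- hex_keys: Black hex key set, 80 x 34 x 17 mm, lying along its x. Origin at the centre of its underside. Bystander.
- pipe_clamp: Green plastic pipe clamp, 50 x 20 mm foot, 38 mm high. Origin at the centre of its underside. Bystander.

How it is judged:
By the outcome, as a careful person would: the job done as asked, in the order asked, and still so for the second after the job is handed in, with the robot touching nothing.
It also fails if it takes over 72 s, if anything falls off the work surface, if the arm or the gripper's body presses on something with over 40 N, if the wrist force passes 120 N, or if a joint passes its speed limit or range.

### The arm

A 6-joint arm with a two-finger parallel gripper is mounted at the origin on the work surface. World frame = base frame: x ahead of the robot, y to its left, z up, the work surface at z = 0. Lengths are in mm, angles in rad, forces in N, time in s.
With the tool pointing down it reaches from about 300 to 875 mm from the base axis. Payload 6.4 kg.
Tool frame: the origin (TCP) lies midway between the tips of the shut fingers; the grasp point (between the pads) lies 19 mm behind it; z points along the fingers, y is the line along which they close (so a half turn about z gives the same grasp; the last joint's range is limited). The gripper opens to 85 mm and grips with 20 to 120 N. Pads are 22 mm wide; open, the fingers measure 114 mm over their backs; the gripper's body (76 mm by 85 mm) begins 54 mm behind the grasp point. The pads swing forward as they close: fully open they stand 13 mm farther back than shut.
Start: joints at [0.971, 0.181, 1.607, -0, 1.354, -0.206], TCP at [220.618, 531.008, 231.288] pointing down, gripper open.
Joint ranges: [-2.99, 2.99], [-0.89, 2.07], [0.3, 2.58], [-1.14, 4.28], [0, 2.63], [-3.12, 3.12]. Speed limits (rad/s): [2.57, 2.57, 3.01, 3.14, 3.14, 3.14].

### API

Orientations are given as a rotation vector (axis times angle).
In Python, from bench import * gives the robot as it stands.
- The arm moves only by the tool step_arm, never from a script. Its argument "commands" is text: rows parted by semicolons, each of 5 numbers parted by spaces: the shift along the tool's x, y, z in mm, then the turn about the tool's z in degrees, then the finger opening in mm, from 0 to 85.4. In form: x y z twist jaw; .... A call has 1 to 20 rows; each row shifts and turns the commanded pose from where the row before left it, along the tool's axes as they then stand; what a row does not reach is not made up. A row lasts 1/10 s, in which the tool goes at most 50 mm and 8.59 degrees, less where a joint would pass 70% of its speed; a pose out of reach is approached as far as the arm can. A call is refused whole if a number of a shift passes 50 or a number of a turn 8.59, either way. A call with a gripper value outside its range is refused whole. The fingers move at their own pace and stop on an object; the grip force is fixed at half the most. Time passes only in rows, so rows that do not move let the fingers close. It gives the time, the measured TCP pose, the force, the opening and the grip force at its end, in the units of the state.
- state(): the state, without advancing time (a new reading comes with each control period).
- camera(name): name is "side" or "top"; returns a dict with "frame" (384x512x3 uint8, red, green, blue), "depth" (384x512 float32, mm along the optical axis (not along the pixel's ray), 0 where there is no reading), "camera_matrix" (3x3 intrinsics, pixels), "R" (3x3) and "t" (3): a world point X has camera coordinates R X + t. Camera axes: x right, y down, z forward; pixel columns grow to the right and rows downward; lengths in mm; the calibration is good to about 2 mm. A picture is of the moment at which its call begins.
- finish_job(): hands the job in; it is judged then, once.
The state is a dict: "clock": time; "joint_pos": joint angles; "dq": joint speeds; "tau": joint torques, N m; "ee_pos": TCP position; "orientation": TCP orientation; "contact_force": force on the tool from outside, world axes, zero at the start; "wrist_torque": the same for the moment, N m; "gripper_width": finger opening in mm; "gripper_force": force on a finger pad.
Only numpy, scipy, OpenCV 4.12 (cv2) and the standard library are available. Lean on these libraries where they do the work, as an engineer would, in place of code of your own. Each camera call takes 0.05 s, during which the arm holds its last target. There are 200 camera calls.

## Working session

There is one attempt and no reset: what is moved stays moved. The work goes in short steps, Python scripts to look and compute and a tool call to move; the robot and the scene stay as the last step left them, time stands still between calls to the robot, and variables do not carry over. Pictures are saved under pics/ and viewed, at most 10 in all, crops included, and the job is handed in when it is done.

Besides the shell and the picture viewer there is one more tool, called after ">>>" as name(argument=value, ...) on one line, values as JSON. step_arm: Moves the arm, as the interface text tells. Its arguments: {"type":"object","properties":{"commands":{"type":"string"}},"required":["commands"]}

```bash
mkdir -p pics; ls
cat > h.py <<'E'
from bench import *
import numpy as np, cv2
def shot(n,f):
    c=camera(n); cv2.imwrite('pics/'+f+'.png',cv2.cvtColor(c['frame'],cv2.COLOR_RGB2BGR)); np.savez('pics/'+f+'.npz',**c); return c
def pt(c,u,v,z=None):
    K,R,t=c['camera_matrix'],c['R'],c['t']
    r=np.linalg.solve(K,[u,v,1.]); o=-R.T@t; d=R.T@r
    s=c['depth'][int(round(v)),int(round(u))] if z is None else (z-o[2])/d[2]
    return o+s*d
E
python3 - <<'E'
from h import *
for n in ('top','side'):
    c=shot(n,n+'0'); print(n,(-c['R'].T@c['t']).round(), c['R'].round(2).tolist())
s=state(); print({k:np.round(v,3).tolist() for k,v in s.items()})
E
```

```text
pics
top [384.  19. 991.] [[0.02, -1.0, -0.01], [-0.99, -0.02, -0.16], [0.16, 0.01, -0.99]]
side [350. 754. 636.] [[-0.97, -0.25, 0.02], [-0.17, 0.6, -0.78], [0.18, -0.76, -0.62]]
{'clock': 0.1, 'joint_pos': [0.971, 0.181, 1.608, 0.0, 1.354, -0.206], 'dq': [0.001, 0.0, -0.003, 0.002, -0.0, -0.001], 'tau': [-0.0, -44.588, -35.224, -0.0, 0.004, 0.0], 'ee_pos': [220.309, 530.611, 230.49], 'orientation': [-0.614, -3.08, 0.002], 'contact_force': [0.107, 0.311, 0.307], 'wrist_torque': [0.021, 0.044, 0.001], 'gripper_force': 0.0, 'gripper_width': 85.241}
```

View pics/top0.png

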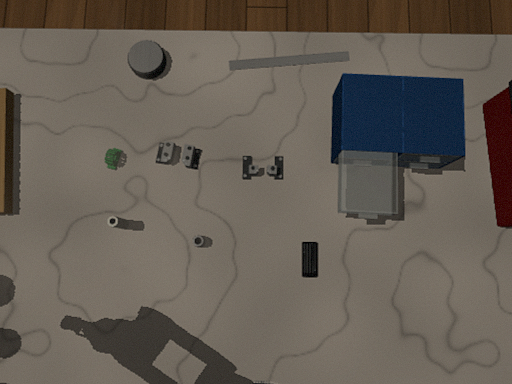

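View pics/side0.png

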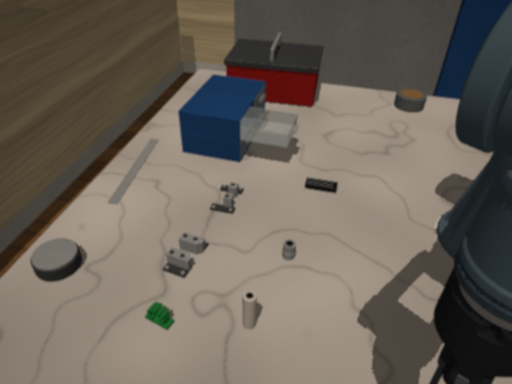

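The top view shows the spacer at about (113,222), gauges at about (180,155) and (263,167), the socket at (200,241), the hex keys at (310,259), the clamp at (115,158), and the open drawer around (370,185). I'll enlarge the gauges.

Run:
```python
import cv2
a=cv2.imread('pics/top0.png')[135:195,145:295]; b=cv2.imread('pics/side0.png')[175:285,150:260]
cv2.imwrite('pics/ct.png',cv2.resize(a,None,fx=5.3,fy=5.3,interpolation=cv2.INTER_CUBIC))
cv2.imwrite('pics/cs.png',cv2.resize(b,None,fx=5,fy=5,interpolation=cv2.INTER_CUBIC))
```

```text
(no output)
```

View pics/ct.png

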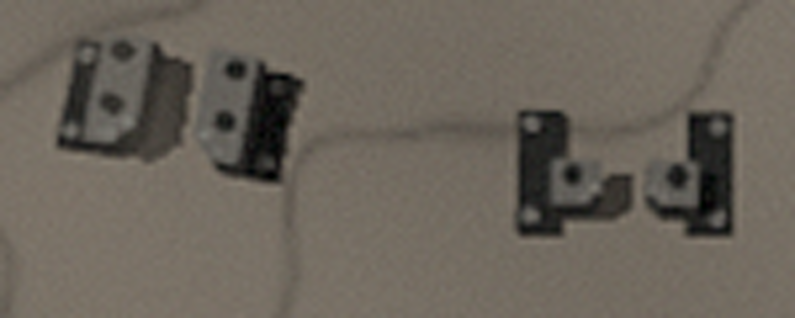

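View pics/cs.png

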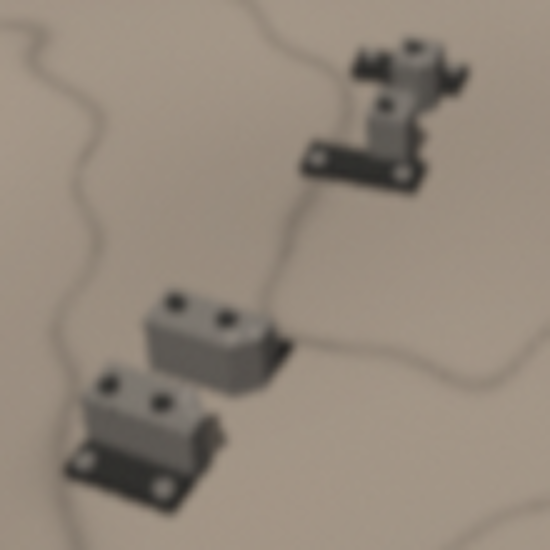

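The go gauge (long jaws) is the left one, with jaws at crop (120,90) and (230,110) and the flare towards the bottom, yawed about -11°. The no-go gauge is the right one, with jaws at (575,183) and (672,185) and the flare also at the bottom. Next I'll measure positions.

Run:
```python
from h import *
c=dict(np.load('pics/top0.npz'))
def P(cx,cy,z): return pt(c,145+(cx+.5)/5.3-.5,135+(cy+.5)/5.3-.5,z)[:2].round(1)
print('go feet',[P(*p,3).tolist() for p in((78,40),(58,148),(302,76),(282,181))], 'go holes',[P(*p,30).tolist() for p in((123,51),(111,103),(236,70),(225,122))])
print('screws',[P(*p,5).tolist() for p in((86,53),(70,131),(283,85),(266,162))])
print('nogo feet',[P(*p,3).tolist() for p in((518,112),(518,235),(732,113),(732,234))],'holes',[P(*p,30).tolist() for p in((573,175),(677,177))],'screws',[P(*p,5).tolist() for p in((532,124),(532,216),(719,127),(717,217))])
# generic cloud
d=c['depth'];v,u=np.mgrid[:384,:512];K,R,t=c['camera_matrix'],c['R'],c['t']
X=(np.stack([(u-K[0,2])/K[0,0]*d,(v-K[1,2])/K[1,1]*d,d],-1)-t)@R; np.save('pics/cloud.npy',X)
print(K)
def reg(n,u0,u1,v0,v1,z0,z1):
    p=X[v0:v1,u0:u1].reshape(-1,3);p=p[(p[:,2]>z0)&(p[:,2]<z1)]
    print(n,len(p),p.mean(0).round(1),p.min(0).round(1),p.max(0).round(1),cv2.minAreaRect(p[:,:2].astype(np.float32)))
reg('spacer',100,130,210,235,60,95);reg('socket',190,215,230,255,25,45);reg('hex',295,325,235,285,8,25);reg('clamp',100,135,140,175,12,45)
reg('cab',325,470,65,170,115,140);reg('goL',155,178,138,168,22,38);reg('goR',180,205,138,172,22,38);reg('ngL',240,264,150,185,22,38);reg('ngR',264,290,150,185,22,38)
reg('drawer',330,410,150,225,95,115);reg('floor',345,395,160,205,60,80)
```

```text
go feet [[653.4, 259.4], [603.0, 265.6], [638.4, 156.6], [589.6, 163.7]] go holes [[641.4, 232.6], [617.7, 236.7], [633.6, 182.2], [610.0, 186.0]]
screws [[646.8, 254.9], [610.5, 260.1], [633.5, 164.8], [597.8, 171.0]]
nogo feet [[623.4, 58.3], [566.9, 56.9], [624.6, -38.3], [569.1, -38.8]] holes [[589.0, 32.5], [588.9, -13.0]] screws [[617.5, 51.7], [575.3, 50.8], [617.6, -32.4], [576.3, -32.0]]
[[423.60811495   0.         252.04518637]
 [  0.         423.60811495 188.17555228]
 [  0.           0.           1.        ]]
spacer 124 [454.3 329.7  77.2] [443.  319.9  60.8] [466.1 342.6  83.8] ((454.5834045410156, 331.22955322265625), (22.640541076660156, 22.814205169677734), 84.38284301757812)
socket 102 [417.8 150.7  35.8] [406.3 139.2  25.8] [428.8 163.1  39.4] ((417.47088623046875, 151.0894775390625), (22.3105525970459, 23.79593849182129), 1.8167190551757812)
hex 534 [ 381.8 -101.7   14.8] [ 342.3 -118.3    8.2] [421.4 -85.6  21. ] ((381.82720947265625, -102.03717803955078), (32.57814025878906, 79.20796203613281), 89.82357788085938)
clamp 149 [608.9 364.1  30.1] [592.  350.   12.8] 
[... 636 characters left out ...]

ngL 85 [585.5  30.2  29.8] [575.4  20.   22.4] [596.   41.   35.5] ((585.6210327148438, 30.557491302490234), (20.566320419311523, 20.892269134521484), 1.12326979637146)
ngR 78 [584.6 -12.6  29.6] [575.3 -21.8  22.9] [594.6  -3.   34.6] ((584.9016723632812, -12.39625072479248), (18.94284439086914, 18.769590377807617), 1.1023764610290527)
drawer 605 [ 527.2 -220.8  103.6] [ 470.3 -303.4   95. ] [ 615.4 -153.1  114.7] ((541.7216796875, -226.78390502929688), (150.43701171875, 143.98939514160156), 88.72832489013672)
floor 2137 [ 552.8 -223.2   70.8] [ 502.7 -275.    63.9] [ 603.6 -171.1   79.9] ((553.0675048828125, -223.05368041992188), (103.08798217773438, 101.5892105102539), 89.50020599365234)
```

>>> step_arm(commands="0 0 0 8.4 85;0 0 0 8.4 85;0 0 0 8.4 85;0 0 0 8.4 85;0 0 0 8.4 85;0 0 0 8.4 85;0 0 0 8.4 85;0 0 0 8.4 85;0 0 0 8.5 85;0 0 0 0 85")

```text
clock: 1.1
ee_pos: [220.5, 530.7, 230.8]
orientation: [2.377, 2.054, -0.001]
contact_force: [-0.5, -0.4, -0.5]
gripper_width: 85.3
gripper_force: 0.0
```

```bash
cat >> h.py <<'E'
from scipy.spatial.transform import Rotation as Ro
def st():
    s=state(); R=Ro.from_rotvec(s['orientation']).as_matrix()
    return s,R
def rel(x,y,z):
    s,R=st(); d=np.array([x,y,z])-s['ee_pos']
    print('t',round(s['clock'],2),'pos',np.round(s['ee_pos'],1),'yaw of tool y',round(np.degrees(np.arctan2(R[1,1],R[0,1])),2),'tilt',R[:,2].round(3),'tool shift',(R.T@d).round(1))
E
python3 - <<'E'
from h import *
X=np.load('pics/cloud.npy')[210:235,100:130].reshape(-1,3);p=X[X[:,2]>74];print(len(p),p.mean(0),p.min(0),p.max(0))
c=dict(np.load('pics/side0.npz'));print(pt(c,249,295,80),pt(c,249,325,0))
rel(454.5,331,44)
E
```

```text
99 [454.50862352 331.33603951  79.68299134] [444.13454604 320.08367653  75.50974647] [466.05213415 342.61828895  83.83540596]
[455.99878868 335.47362908  80.        ] [454.4448233  338.15032053   0.        ]
t 1.1 pos [220.5 530.7 230.8] yaw of tool y -8.34 tilt [-0.001 -0.001 -1.   ] tool shift [-163.5  260.6  186.8]
```

>>> step_arm(commands="-20.4 32.6 11 0 85;-20.4 32.6 11 0 85;-20.4 32.6 11 0 85;-20.4 32.6 11 0 85;-20.4 32.6 11 0 85;-20.4 32.6 11 0 85;-20.5 32.5 11 0 85;-20.6 32.5 10.8 0 85;0 0 0 0 85;0 0 0 0 85;0 0 15 0 85;0 0 15 0 85;0 0 15 0 85;0 0 15 0 85;0 0 15 0 85;0 0 15 0 85;0 0 8 0 85;0 0 0 0 85;0 0 0 0 85")

```text
clock: 3.0
ee_pos: [455.3, 331.8, 45.6]
orientation: [2.376, 2.055, 0.0]
contact_force: [1.0, 0.1, -0.2]
gripper_width: 84.8
gripper_force: 0.0
```

Run:
```python
from h import *
rel(454.5,331.3,44)
```

```text
t 3.0 pos [455.3 331.8  45.6] yaw of tool y -8.27 tilt [ 0.  0. -1.] tool shift [-0.6 -0.7  1.6]
```

>>> step_arm(commands="-0.6 -0.7 1.6 0 40;0 0 0 0 30;0 0 0 0 24;0 0 0 0 15;0 0 0 0 10;0 0 0 0 10;0 0 0 0 10;0 0 0 0 10;0 0 0 0 10;0 0 0 0 10")

```text
clock: 4.0
ee_pos: [454.6, 331.4, 44.4]
orientation: [2.376, 2.055, 0.001]
contact_force: [-1.0, 0.6, 5.2]
gripper_width: 22.8
gripper_force: 58.7
```

Run:
```python
from h import *
rel(454.5,331.3,44); print(state()['contact_force'])
c=shot('side','s1'); cv2.imwrite('pics/s1c.png',cv2.resize(cv2.imread('pics/s1.png')[170:370,150:370],None,fx=2.7,fy=2.7))
```

```text
t 4.0 pos [454.6 331.4  44.4] yaw of tool y -8.26 tilt [ 0.001  0.    -1.   ] tool shift [-0.1 -0.1  0.4]
[-0.99137682  0.56824358  5.20111233]
```

View pics/s1c.png

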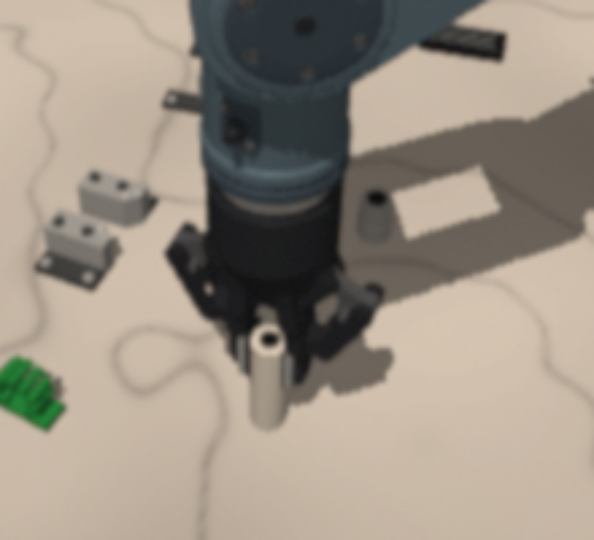

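The tube is held upright between the fingers, at crop (267,380). Next is a check of its offset in the grip, using side depth.

```bash
cat >> h.py <<'E'
from scipy.optimize import least_squares
def tube(f,near,z0,z1,r=25):
    c=dict(np.load(f'pics/{f}.npz'));d=c['depth'];v,u=np.mgrid[:384,:512];K,R,t=c['camera_matrix'],c['R'],c['t']
    X=(np.stack([(u-K[0,2])/K[0,0]*d,(v-K[1,2])/K[1,1]*d,d],-1)-t)@R
    p=X[(d>0)&(X[...,2]>z0)&(X[...,2]<z1)&(np.hypot(X[...,0]-near[0],X[...,1]-near[1])<r)]
    s=least_squares(lambda q:np.hypot(p[:,0]-q[0],p[:,1]-q[1])-12,near,loss='soft_l1')
    return len(p),s.x.round(2),np.abs(s.fun).mean().round(2)
E
python3 - <<'E'
from h import *
for f in('side0','s1'):
  for z in((6,22),(22,38),(8,38),(60,78)): print(f,z,tube(f,(454.5,331),*z))
c=dict(np.load('pics/side0.npz'));d=c['depth'];v,u=np.mgrid[:384,:512];K,R,t=c['camera_matrix'],c['R'],c['t']
X=(np.stack([(u-K[0,2])/K[0,0]*d,(v-K[1,2])/K[1,1]*d,d],-1)-t)@R
for n,(x,y) in {'goL':(623.7,232.7),'goR':(616.6,185.7),'ngL':(585.6,30.5),'ngR':(584.9,-12.4)}.items():
  p=X[(X[...,2]>26)&(X[...,2]<34)&(np.hypot(X[...,0]-x,X[...,1]-y)<30)]
  p=p[np.abs((p[:,1]-y))<16];print(n,len(p),p.mean(0).round(1),cv2.minAreaRect(p[:,:2].astype(np.float32)))
E
```

```text
side0 (6, 22) (79, array([455.65, 335.56]), np.float64(0.51))
side0 (22, 38) (78, array([455.74, 335.35]), np.float64(0.56))
side0 (8, 38) (147, array([455.71, 335.44]), np.float64(0.54))
side0 (60, 78) (108, array([455.67, 335.36]), np.float64(0.81))
s1 (6, 22) (80, array([455.54, 335.57]), np.float64(0.46))
s1 (22, 38) (72, array([455.63, 335.58]), np.float64(0.4))
s1 (8, 38) (141, array([455.6 , 335.59]), np.float64(0.42))
s1 (60, 78) (201, array([454.59, 336.25]), np.float64(4.09))
goL 198 [626.5 237.7  29.1] ((625.6210327148438, 237.22821044921875), (22.885522842407227, 51.133148193359375), 80.48499298095703)
goR 189 [617.6 190.4  28.9] ((617.4033203125, 190.6043243408203), (23.727575302124023, 50.690223693847656), 81.51686096191406)
ngL 56 [587.5  36.   28.7] ((587.2903442382812, 34.0791015625), (20.21601104736328, 22.752267837524414), 5.449892520904541)
ngR 49 [587.4  -7.3  28.5] ((587.302001953125, -8.80195140838623), (22.648475646972656, 20.472829818725586), 89.9107894897461)
```

>>> step_arm(commands="0 0 -2 0 10;0 0 -2 0 10;0 0 0 0 10;0 0 0 0 10")

```text
clock: 4.45
ee_pos: [454.1, 331.2, 47.7]
orientation: [-2.376, -2.056, 0.001]
contact_force: [1.0, 0.6, -0.5]
gripper_width: 23.1
gripper_force: 58.6
```

>>> step_arm(commands="-12 15.2 0 0.3 10;-12 15.2 0 0 10;-12 15.2 0 0 10;-12 15.2 0 0 10;-12 15.2 0 0 10;-12 15.2 0 0 10;-12 15.2 0 0 10;-12 15.2 0 0 10;0 0 0 0 10;0 0 0 0 10;0 0 0 0 10")

```text
clock: 5.55
ee_pos: [559.7, 218.6, 47.6]
orientation: [-2.38, -2.049, 0.001]
contact_force: [-0.4, 0.6, -0.2]
gripper_width: 22.6
gripper_force: 58.7
```

Run:
```python
from h import *
rel(620.4,209.5,48); s=state(); print(s['contact_force'],s['wrist_torque'])
shot('side','s2'); shot('top','t2')
print(tube('s2',(562,222),10,38));
```

```text
t 5.55 pos [559.7 218.6  47.6] yaw of tool y -8.55 tilt [-0.001  0.    -1.   ] tool shift [ 0.1 61.3 -0.4]
[-0.44171977  0.58131342 -0.2399229 ] [ 0.03170623  0.05178115 -0.00532623]
(113, array([560.94, 222.81]), np.float64(0.61))
```

>>> step_arm(commands="0 8 0 0 10;0 8 0 0 10;0 8 0 0 10;0 6 0 0 10;0 4 0 0 10;0 1 0 0 10;0 0 0 0 10;0 0 0 0 10")

```text
clock: 6.45
ee_pos: [594.5, 213.1, 47.7]
orientation: [-2.381, -2.049, 0.001]
contact_force: [-0.6, 0.4, -0.9]
gripper_width: 23.1
gripper_force: 58.7
```

>>> step_arm(commands="0 1 0 0 10;0 1 0 0 10;0 1 0 0 10;0 0 0 0 10")

```text
clock: 6.85
ee_pos: [598.0, 212.6, 48.0]
orientation: [2.381, 2.049, 0.0]
contact_force: [-0.4, -0.7, -1.2]
gripper_width: 22.4
gripper_force: 58.7
```

>>> step_arm(commands="0 1 0 0 10;0 1 0 0 10;0 0 0 0 10")

```text
clock: 7.15
ee_pos: [600.0, 212.3, 47.9]
orientation: [2.381, 2.049, 0.0]
contact_force: [-0.1, 0.5, 0.0]
gripper_width: 22.7
gripper_force: 58.7
```

>>> step_arm(commands="0 1 0 0 10;0 1 0 0 10;0 0 0 0 10")

```text
clock: 7.45
ee_pos: [602.0, 212.0, 47.9]
orientation: [2.381, 2.049, 0.0]
contact_force: [-0.0, 0.0, -0.1]
gripper_width: 22.5
gripper_force: 58.7
```

>>> step_arm(commands="0 1 0 0 10;0 1 0 0 10;0 0 0 0 10")

```text
clock: 7.75
ee_pos: [603.9, 211.7, 47.9]
orientation: [2.381, 2.049, 0.0]
contact_force: [-0.0, -0.0, -0.0]
gripper_width: 22.8
gripper_force: 58.7
```

>>> step_arm(commands="0 1 0 0 10;0 1 0 0 10;0 0 0 0 10")

```text
clock: 8.05
ee_pos: [605.9, 211.4, 47.9]
orientation: [2.381, 2.049, 0.0]
contact_force: [-0.5, 0.6, -0.1]
gripper_width: 22.4
gripper_force: 58.7
```

>>> step_arm(commands="0 1.5 0 0 10;0 1.5 0 0 10;0 0 0 0 10")

```text
clock: 8.35
ee_pos: [609.0, 210.9, 47.9]
orientation: [2.381, 2.049, 0.0]
contact_force: [-0.4, -0.0, 0.2]
gripper_width: 22.4
gripper_force: 58.7
```

>>> step_arm(commands="0 1.5 0 0 10;0 1.5 0 0 10;0 0 0 0 10")

```text
clock: 8.65
ee_pos: [611.9, 210.5, 47.9]
orientation: [2.381, 2.049, 0.0]
contact_force: [-0.9, 0.3, 0.0]
gripper_width: 22.3
gripper_force: 58.7
```

>>> step_arm(commands="0 1.5 0 0 10;0 1.5 0 0 10;0 1.5 0 0 10;0 0 0 0 10")

```text
clock: 9.05
ee_pos: [616.4, 209.8, 47.9]
orientation: [2.381, 2.049, 0.0]
contact_force: [-0.2, 0.4, -1.0]
gripper_width: 22.8
gripper_force: 58.7
```

>>> step_arm(commands="0 1.5 0 0 10;0 1.5 0 0 10;0 1.5 0 0 10;0 0 0 0 10")

```text
clock: 9.45
ee_pos: [620.8, 209.1, 47.9]
orientation: [2.381, 2.049, 0.0]
contact_force: [-0.1, 0.7, -0.4]
gripper_width: 22.7
gripper_force: 58.7
```

>>> step_arm(commands="0 1.5 0 0 10;0 1.5 0 0 10;0 1.5 0 0 10;0 1.5 0 0 10;0 0 0 0 10")

```text
clock: 9.95
ee_pos: [626.8, 208.2, 47.9]
orientation: [2.381, 2.049, 0.0]
contact_force: [1.0, 1.5, -0.2]
gripper_width: 22.5
gripper_force: 58.7
```

>>> step_arm(commands="0 1.5 0 0 10;0 1.5 0 0 10;0 1.5 0 0 10;0 1.5 0 0 10;0 0 0 0 10")

```text
clock: 10.45
ee_pos: [632.7, 207.4, 48.0]
orientation: [2.381, 2.049, 0.0]
contact_force: [-0.1, -0.1, -0.1]
gripper_width: 22.3
gripper_force: 58.7
```

>>> step_arm(commands="0 1.5 0 0 10;0 1.5 0 0 10;0 1.5 0 0 10;0 1.5 0 0 10;0 0 0 0 10")

```text
clock: 10.95
ee_pos: [638.6, 206.5, 47.9]
orientation: [2.381, 2.049, 0.0]
contact_force: [-0.3, 0.9, 0.3]
gripper_width: 22.5
gripper_force: 58.7
```

>>> step_arm(commands="0 1.5 0 0 10;0 1.5 0 0 10;0 1.5 0 0 10;0 1.5 0 0 10;0 2 0 0 10;0 2 0 0 10;0 0 0 0 10")

```text
clock: 11.65
ee_pos: [648.6, 205.0, 47.9]
orientation: [2.381, 2.049, 0.0]
contact_force: [-0.6, 0.5, 0.8]
gripper_width: 22.5
gripper_force: 58.7
```

>>> step_arm(commands="0 3 0 0 10;0 3 0 0 10;0 3 0 0 10;0 3 0 0 10;0 4 0 0 10;0 4 0 0 10;0 0 0 0 10")

```text
clock: 12.35
ee_pos: [668.7, 201.9, 48.0]
orientation: [2.381, 2.049, 0.001]
contact_force: [-0.5, 0.1, 0.2]
gripper_width: 22.8
gripper_force: 58.7
```

>>> step_arm(commands="0 4 0 0 10;0 4 0 0 10;0 0 0 0 10;0 0 0 0 10")

```text
clock: 12.75
ee_pos: [676.0, 200.8, 47.9]
orientation: [-2.381, -2.049, 0.0]
contact_force: [-0.1, -0.3, -0.4]
gripper_width: 22.8
gripper_force: 58.7
```

Run:
```python
from h import *
rel(535,8.7,48); shot('side','s3'); print(tube('s3',(678,205),36,40),tube('s3',(678,205),10,38))
cv2.imwrite('pics/s3c.png',cv2.resize(cv2.imread('pics/s3.png')[150:300,110:290],None,fx=3.3,fy=3.3))
```

```text
t 12.75 pos [676.  200.8  47.9] yaw of tool y -8.57 tilt [-0.  0. -1.] tool shift [-2.110e+02 -1.108e+02 -1.000e-01]
(10, array([677.47, 205.54]), np.float64(0.64)) (113, array([677.3 , 205.33]), np.float64(0.69))
```

View pics/s3c.png

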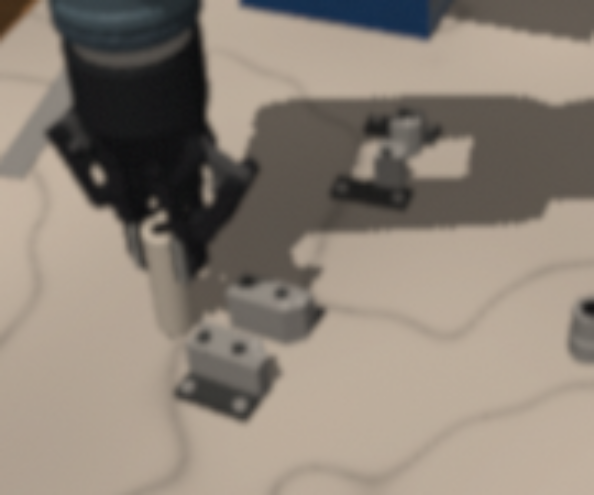

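The tube stands at crop (165,285), past the far end of the go gauge and clear of it. Next I lift it, carry it to the no-go mouth and turn.

>>> step_arm(commands="0 0 -20 0 10;0 0 -20 0 10;0 0 -20 0 10;-21.1 -11.1 0 0 10;-21.1 -11.1 0 0 10;-21.1 -11.1 0 0 10;-21.1 -11.1 0 0 10;-21.1 -11.1 0 0 10;-21.1 -11.1 0 0 10;-21.1 -11.1 0 0 10;-21.1 -11.1 0 0 10;-21.1 -11 0 0 10;-21.1 -11 0 0 10;0 0 0 -4.5 10;0 0 0 -4.5 10;0 0 15 0 10;0 0 15 0 10;0 0 15 0 10;0 0 15 0 10;0 0 0 0 10")

```text
clock: 14.8
ee_pos: [533.1, 9.1, 45.8]
orientation: [-2.211, -2.228, 0.003]
contact_force: [0.4, -0.8, -0.5]
gripper_width: 22.4
gripper_force: 58.8
```

>>> step_arm(commands="0 0 0 0 10;0 0 0 0 10")

```text
clock: 15.0
ee_pos: [535.6, 8.6, 48.6]
orientation: [2.212, 2.229, 0.001]
contact_force: [-0.7, -0.4, 0.2]
gripper_width: 22.8
gripper_force: 58.8
```

Run:
```python
from h import *
rel(575,9.2,48); shot('side','s4');shot('top','t4')
s=state();p=s['ee_pos'];print(s['contact_force'],[tube('s4',(p[0]+1.2,p[1]+4.3),*z) for z in((8,20),(20,36),(10,38))])
```

```text
t 15.0 pos [535.6   8.6  48.6] yaw of tool y 0.44 tilt [ 0.001 -0.    -1.   ] tool shift [ 0.3 39.4  0.7]
[ 0.66035111  0.31838043 -0.0282293 ] [(41, array([536.51,  13.17]), np.float64(0.86)), (58, array([536.53,  13.16]), np.float64(0.85)), (98, array([536.6 ,  13.11]), np.float64(0.83))]
```

>>> step_arm(commands="0 6 0 0 10;0 6 0 0 10;0 6 0 0 10;0 6 0 0 10;0 4 0 0 10;0 2 0 0 10;0 0 0 0 10;0 0 0 0 10")

```text
clock: 15.9
ee_pos: [564.7, 9.0, 47.7]
orientation: [-2.213, -2.23, 0.0]
contact_force: [0.6, 0.8, -0.0]
gripper_width: 22.6
gripper_force: 58.8
```

>>> step_arm(commands="0 1 0 0 10;0 1 0 0 10;0 1 0 0 10;0 0 0 0 10")

```text
clock: 16.3
ee_pos: [568.1, 8.9, 48.0]
orientation: [2.213, 2.23, 0.0]
contact_force: [0.2, -0.7, 0.3]
gripper_width: 22.5
gripper_force: 58.8
```

>>> step_arm(commands="0 1 0 0 10;0 1 0 0 10;0 0 0 0 10")

```text
clock: 16.6
ee_pos: [570.1, 9.0, 47.9]
orientation: [2.213, 2.23, 0.0]
contact_force: [0.2, 0.7, 0.4]
gripper_width: 22.5
gripper_force: 58.8
```

>>> step_arm(commands="0 0.8 0 0 10;0 0.2 0 0 10;0 0 0 0 10")

```text
clock: 16.9
ee_pos: [571.0, 9.0, 47.9]
orientation: [2.213, 2.23, 0.0]
contact_force: [-0.5, 0.4, -0.2]
gripper_width: 22.7
gripper_force: 58.8
```

>>> step_arm(commands="0 0.5 0 0 10;0 0.5 0 0 10;0 0 0 0 10")

```text
clock: 17.2
ee_pos: [572.0, 9.0, 47.9]
orientation: [2.213, 2.23, 0.0]
contact_force: [-0.3, 1.2, -1.4]
gripper_width: 22.7
gripper_force: 58.8
```

>>> step_arm(commands="0 0.5 0 0 10;0 0.5 0 0 10;0 0 0 0 10")

```text
clock: 17.5
ee_pos: [573.1, 9.0, 47.9]
orientation: [2.213, 2.23, 0.0]
contact_force: [-0.3, -1.0, -0.4]
gripper_width: 22.2
gripper_force: 58.8
```

>>> step_arm(commands="0 0.5 0 0 10;0 0 0 0 10")

```text
clock: 17.7
ee_pos: [573.5, 9.0, 47.9]
orientation: [2.213, 2.23, 0.0]
contact_force: [0.4, 0.3, -0.3]
gripper_width: 22.5
gripper_force: 58.8
```

>>> step_arm(commands="0 0.5 0 0 10;0 0 0 0 10")

```text
clock: 17.9
ee_pos: [574.0, 9.0, 47.9]
orientation: [2.213, 2.23, 0.0]
contact_force: [-0.9, 0.2, -0.9]
gripper_width: 22.9
gripper_force: 58.8
```

>>> step_arm(commands="0 0.4 0 0 10;0 0 0 0 10")

```text
clock: 18.1
ee_pos: [574.4, 9.0, 47.9]
orientation: [-2.213, -2.23, 0.0]
contact_force: [-0.6, -0.7, -0.1]
gripper_width: 22.8
gripper_force: 58.8
```

>>> step_arm(commands="0 0.4 0 0 10;0 0 0 0 10")

```text
clock: 18.3
ee_pos: [574.5, 9.0, 47.8]
orientation: [-2.213, -2.23, 0.001]
contact_force: [-1.1, -0.2, 0.0]
gripper_width: 22.7
gripper_force: 58.8
```

>>> step_arm(commands="0 0.4 0 0 10;0 0 0 0 10")

```text
clock: 18.5
ee_pos: [574.7, 8.9, 47.7]
orientation: [-2.212, -2.229, 0.001]
contact_force: [-2.8, -1.7, 0.8]
gripper_width: 22.5
gripper_force: 58.8
```

>>> step_arm(commands="0 0.3 0 0 10;0 0 0 0 10")

```text
clock: 18.7
ee_pos: [574.9, 8.9, 47.7]
orientation: [-2.212, -2.229, 0.002]
contact_force: [-3.4, -2.0, 0.7]
gripper_width: 22.4
gripper_force: 58.9
```

>>> step_arm(commands="-0.4 0 0 0 10;0 0 0 0 10")

```text
clock: 18.9
ee_pos: [575.2, 8.6, 47.7]
orientation: [-2.213, -2.23, 0.001]
contact_force: [-2.2, -1.3, -0.5]
gripper_width: 22.7
gripper_force: 58.9
```

>>> step_arm(commands="-0.4 0 0 0 10;0 0 0 0 10")

```text
clock: 19.1
ee_pos: [575.7, 8.3, 47.9]
orientation: [2.213, 2.23, 0.001]
contact_force: [-1.4, -1.0, -1.3]
gripper_width: 22.4
gripper_force: 58.9
```

>>> step_arm(commands="-0.3 0.4 0 0 10;0 0 0 0 10")

```text
clock: 19.3
ee_pos: [575.8, 8.1, 47.8]
orientation: [-2.213, -2.23, -0.0]
contact_force: [-3.3, -0.3, -0.7]
gripper_width: 22.5
gripper_force: 58.9
```

>>> step_arm(commands="0 0.4 0 0 10;0 0 0 0 10")

```text
clock: 19.5
ee_pos: [575.8, 8.1, 47.8]
orientation: [-2.212, -2.229, 0.001]
contact_force: [-5.0, 0.1, 1.1]
gripper_width: 22.8
gripper_force: 59.0
```

>>> step_arm(commands="0 0.4 0 0 10;0 0 0 0 10")

```text
clock: 19.7
ee_pos: [575.9, 8.1, 47.7]
orientation: [-2.212, -2.229, 0.002]
contact_force: [-5.8, -0.1, 1.5]
gripper_width: 22.5
gripper_force: 59.1
```

Both jaws are touching, as the lateral force is near 0. I'll raise the push to about 7 N and hold it.

>>> step_arm(commands="0 0.5 0 0 10;0 0 0 0 10;0 0 0 0 10")

```text
clock: 20.0
ee_pos: [576.1, 8.1, 47.7]
orientation: [-2.211, -2.229, 0.003]
contact_force: [-6.9, -0.9, 3.5]
gripper_width: 23.1
gripper_force: 59.3
```

>>> step_arm(commands="0 0 0 0 10;0 0 0 0 10;0 0 0 0 10;0 0 0 0 10;0 0 0 0 10;0 0 0 0 10;0 0 0 0 10;0 0 0 0 10")

```text
clock: 20.8
ee_pos: [576.1, 8.1, 47.7]
orientation: [-2.211, -2.229, 0.002]
contact_force: [-8.0, 0.0, 3.2]
gripper_width: 22.7
gripper_force: 59.3
```

>>> step_arm(commands="0 0 0 0 10;0 0 0 0 10;0 0 0 0 10;0 0 0 0 10;0 0 0 0 10;0 0 0 0 10;0 0 0 0 10;0 0 0 0 10")

```text
clock: 21.6
ee_pos: [576.1, 8.1, 47.7]
orientation: [-2.211, -2.229, 0.003]
contact_force: [-6.7, 0.1, 3.8]
gripper_width: 22.6
gripper_force: 59.3
```

Run:
```python
from h import *
s=state();print(s['clock'],s['contact_force'],s['wrist_torque'])
shot('side','s5');print([tube('s5',(576.1+1.2,8.1+4.3),*z) for z in((30,40),)])
cv2.imwrite('pics/s5c.png',cv2.resize(cv2.imread('pics/s5.png')[110:240,170:310],None,fx=4,fy=4))
```

```text
21.6 [-6.72109359  0.12500268  3.81383356] [-0.07076496  1.45958439  0.01162312]
[(32, array([576.62,  12.68]), np.float64(1.1))]
```

View pics/s5c.png

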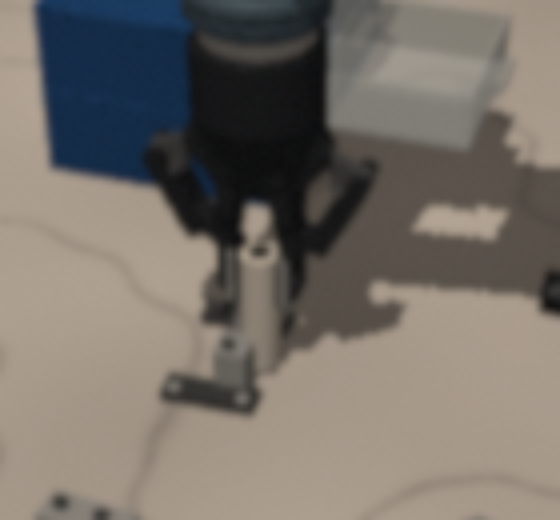

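The tube is stopped upright in the no-go mouth at crop (260,310), with a 7–8 N push held for over 1.5 s. Next I back off and measure the drawer.

>>> step_arm(commands="0 -2 0 0 10;0 -4 0 0 10;0 -8 0 0 10;0 -8 0 0 10;0 -8 0 0 10;0 -8 0 0 10;0 0 -15 0 10;0 0 -25 0 10;0 0 -25 0 10;0 0 -25 0 10;0 0 -25 0 10;0 0 -15 0 10;0 0 0 0 10;0 0 0 0 10")

```text
clock: 23.05
ee_pos: [539.4, 7.6, 178.5]
orientation: [2.212, 2.229, 0.001]
contact_force: [0.2, 0.2, -1.5]
gripper_width: 22.8
gripper_force: 59.0
```

Run:
```python
from h import *
X=np.load('pics/cloud.npy')[140:230,325:415].reshape(-1,3)
r=X[(X[:,2]>98)&(X[:,2]<116)]
a=r[(r[:,0]>500)&(r[:,0]<590)]; L=a[a[:,1]>-220,1];R_=a[a[:,1]<-220,1]
print('rim y',np.percentile(L,[0,25,50,75,100]),np.percentile(R_,[0,25,50,75,100]))
for x0 in(500,530,560):
  b=a[(a[:,0]>x0)&(a[:,0]<x0+30)];print(x0,np.median(b[b[:,1]>-220,1]),np.median(b[b[:,1]<-220,1]))
b=r[(r[:,1]>-260)&(r[:,1]<-190)&(r[:,0]<560)];print('front x',np.percentile(b[:,0],[0,10,50,90,100]))
rel(532,-222,170); print(state()['contact_force'])
```

```text
rim y [-160.87286192 -158.44369193 -157.84271791 -157.14461684 -154.81480141] [-275.4267739  -273.42241724 -272.58903866 -271.4714524  -269.73342029]
500 -156.8809730088773 -271.2220308558418
530 -157.66545923961974 -272.37891990388704
560 -158.45475795023347 -273.4288258238074
front x [470.28512508 473.54420626 481.50020391 484.14521559 484.70158479]
t 23.05 pos [539.4   7.6 178.5] yaw of tool y 0.44 tilt [ 0.001 -0.    -1.   ] tool shift [-229.6   -9.1    8.5]
[ 0.17594542  0.18792255 -1.46674277]
```

>>> step_arm(commands="-22.3 0 0 0 10;-22.3 0 0 0 10;-22.3 0 0 0 10;-22.3 0 0 0 10;-22.3 0 0 0 10;-22.3 0 0 0 10;-22.3 0 0 0 10;-22.3 0 0 0 10;-22.3 0 0 0 10;-22 0 0 0 10;0 0 0 0 10;0 0 0 0 10;0 0 12 0 10;0 0 12 0 10;0 0 12 0 10;0 0 12 0 10;0 0 8 0 10;0 0 3 0 10;0 0 0 0 10;0 0 0 0 10")

```text
clock: 25.05
ee_pos: [541.2, -215.3, 119.3]
orientation: [2.212, 2.229, 0.0]
contact_force: [0.4, -0.2, -1.1]
gripper_width: 22.4
gripper_force: 59.0
```

Run:
```python
from h import *
rel(540,-215,114.7); print(state()['contact_force'])
```

```text
t 25.05 pos [ 541.2 -215.3  119.3] yaw of tool y 0.44 tilt [ 0.001 -0.    -1.   ] tool shift [ 0.3 -1.2  4.6]
[ 0.38586236 -0.1757325  -1.05292099]
```

>>> step_arm(commands="0 0 1 0 10;0 0 1 0 10;0 0 1 0 10;0 0 0.5 0 10;0 0 0 0 10")

```text
clock: 25.55
ee_pos: [540.8, -215.0, 115.3]
orientation: [-2.213, -2.23, 0.0]
contact_force: [0.4, 0.2, 0.3]
gripper_width: 22.4
gripper_force: 59.0
```

>>> step_arm(commands="0 0 0.4 0 10;0 0 0.4 0 10;0 0 0 0 10;0 0 0 0 10")

```text
clock: 25.95
ee_pos: [540.9, -215.1, 114.8]
orientation: [2.213, 2.23, -0.0]
contact_force: [-1.1, 0.3, 3.4]
gripper_width: 22.8
gripper_force: 59.2
```

>>> step_arm(commands="0 0 0 0 24;0 0 0 0 26;0 0 0 0 30;0 0 0 0 40;0 0 0 0 50;0 0 0 0 50;0 0 0 0 50;0 0 -8 0 50;0 0 -15 0 50;0 0 -25 0 50;0 0 -30 0 50;0 0 -40 0 50;0 0 -40 0 50;0 0 0 0 50;0 0 0 0 50")

```text
clock: 27.45
ee_pos: [541.6, -215.5, 275.3]
orientation: [2.21, 2.227, 0.001]
contact_force: [0.3, -0.4, -1.0]
gripper_width: 50.0
gripper_force: 0.0
```

Run:
```python
from h import *
s=state();print(s['ee_pos'],s['contact_force'])
shot('side','s6');print([tube('s6',(542,-211),*z) for z in((115,148),(78,105),(130,155))])
cv2.imwrite('pics/s6c.png',cv2.resize(cv2.imread('pics/s6.png')[50:200,150:350],None,fx=3,fy=3))
```

```text
[ 541.60852248 -215.49810796  275.29264572] [ 0.29927019 -0.38668748 -1.03186943]
[(106, array([ 542.51, -210.54]), np.float64(1.08)), (72, array([ 542.67, -210.67]), np.float64(0.99)), (90, array([ 542.77, -210.68]), np.float64(1.93))]
```

View pics/s6c.png

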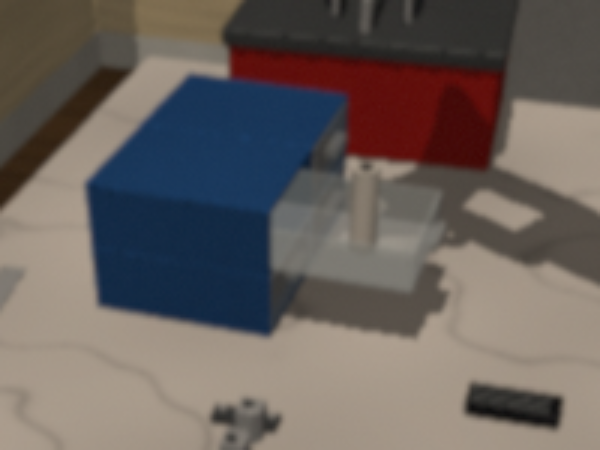

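The spacer stands upright in the open drawer at crop (365,205), and the gripper is well clear of it.

```bash
python3 -c "
from bench import *
print(finish_job())"
```

```text
the job is handed in; nothing more can be done
None
```

The spacer passed right through the go gauge without touching it noticeably. The no-go gauge stopped it against both jaws under a 7–8 N push held for over 1.5 s. It now stands upright and released in the open drawer, and the job is handed in at about 27.5 s of the 72 s allowed.

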